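# Latch the pottery tub

### The arm

A 6-joint arm with a two-finger parallel gripper is mounted at the origin on the work surface. World frame = base frame: x ahead of the robot, y to its left, z up, the work surface at z = 0. Lengths are in mm, angles in rad, forces in N, time in s.
With the tool pointing down it reaches from about 300 to 775 mm from the base axis. Payload 14.6 kg.
Tool frame: the origin (TCP) lies on the centre line of the jaws, within the pads' length; the fingertips stand 8 mm ahead of it and the grasp point (between the pads) lies 11 mm behind it; z points along the fingers, y is the line along which they close (so a half turn about z gives the same grasp; the last joint's range is limited). The gripper opens to 94 mm and grips with 3 to 60 N. Pads are 16 mm wide; open, the fingers measure 119 mm over their backs; the gripper's body (75 mm by 177 mm) begins 78 mm behind the grasp point.
Start: joints at [1.124, 0.3, 1.521, -0, 1.321, -0.067], TCP at [203.901, 510.797, 213.446] pointing down, gripper open.
Joint ranges: [-3.03, 3.03], [-0.79, 2.21], [0.23, 2.52], [-1.04, 4.18], [0, 3.07], [-2.55, 2.55]. Speed limits (rad/s): [2.22, 2.22, 2.57, 3.14, 3.14, 3.14].

### API

Orientations are given as [roll, pitch, yaw] about the fixed x, y, z axes, in that order (R = Rz(yaw) Ry(pitch) Rx(roll)).
In Python, from cell import manip gives the robot as it stands.
- The arm moves only by the tool jog_arm, never from a script. Its argument "rows" is one flat list of numbers, 7 for each row, row after row: the shift along the world's x, y, z in cm, then the turn, a rotation vector about the world's x, y, z in rad, then the closure, from 0 (fully open) to 1 (shut). In form: [dx, dy, dz, rx, ry, rz, fingers, dx, dy, dz, rx, ry, rz, fingers, ...]. A call has 1 to 20 rows; each row shifts and turns the commanded pose from where the row before left it; what a row does not reach is not made up. A row lasts 1/12 s, in which the tool goes at most 41.7 mm and 7.16 degrees, less where a joint would pass 70% of its speed; a pose out of reach is approached as far as the arm can. A call with a gripper value outside its range is refused whole. The fingers move at their own pace and stop on an object; "newtons" is the grip in N (left out, the last holds). Time passes only in rows, so rows that do not move let the fingers close. It gives the time, the measured TCP pose, the force, the opening and the grip force at its end, in the units of the state.
- manip.read_state(): the state, without advancing time (a new reading comes with each control period).
- manip.camera(name): name is "scene" or "top" or "wrist"; returns (picture, depth): 400x640x3 uint8, blue, green, red; 400x640 float32, mm along the optical axis (not along the pixel's ray), 0 where there is no reading.
- manip.camera_model(name): a dict with "K" (3x3 intrinsics, pixels), "R" (3x3) and "t" (3): a world point X has camera coordinates R X + t. Camera axes: x right, y down, z forward; pixel columns grow to the right and rows downward; lengths in mm; the calibration is good to about 2 mm. The wrist camera is an equidistant fisheye: a pixel r from the principal point sees the ray r / f radians off the axis. A picture is of the moment at which its call begins: read the wrist's pose just before it. camera_model takes no time and is no camera call; for the wrist camera it gives the pose at the moment of the call.
- manip.sign_off(): hands the job in; it is judged then, once.
The state is a dict: "clock": time; "joints": joint angles; "qd": joint speeds; "effort": joint torques, N m; "eef_pos": TCP position; "eef_rot": TCP orientation; "wrist_force": force on the tool from outside, world axes, zero at the start; "moment": the same for the moment, N m; "finger_gap": finger opening in mm; "finger_force": force on a finger pad.
Only numpy, scipy, OpenCV 4.12 (cv2) and the standard library are available. Lean on these libraries where they do the work, as an engineer would, in place of code of your own. Each camera call takes 0.05 s, during which the arm holds its last target. There are 200 camera calls.

### The job

One of the two clear storage tubs on the painting table has been left unlatched, with its white lid standing a little open. Swing that tub's steel loop over so that its cross bar hooks behind the keeper on the lid's front edge, then press the blue lever all the way down so that the lid is pulled tight and stays latched.

Things in the scene. Friction and masses are not known exactly. Their poses are not given: they have to be found in the camera images.
- keeper (a point): Seat for the loop's bar on the steel keeper (30 mm wide) on the lid's front edge: a 12 mm trough, open upward; lid lip 6 mm to +x of it (top 16 mm above), nose strip 8 mm to -x (top 2 mm above). x points from tub front to back, y along the edge, z up. 152 mm above the table when closed, 161 now. The lever's pivot (axis y) is fixed to the tub, 8 mm to -x of it, 110 mm above the table.
- bail_bar (a point): Middle of the steel loop's cross bar: 8 mm thick, along y, 42 mm clear between its two arms, which run 70 mm down to a free hinge on the lever, 28 mm to -x of the lever's pivot and level with it. It leans 18-25 degrees out to -x on a stop, 58-65 mm to -x of the keeper, 168-176 mm up. Pushed 30 mm in it passes upright and falls over the nose; it drops into the trough as the lever goes down.
- lever_tip (a point): Middle of the free end, upper face, of the blue lever: plate 70 mm long from its pivot, 34-40 mm wide, 6-7 mm thick, between the loop's arms. Now points out (-x) and 38-45 degrees up, tip 153-162 mm above the table; stays where left (1 N moves it). Swings down to a stop 55 degrees below level, tip 54 mm above the table. With the bar hooked it needs a few N, passes over centre and stays down.
- lid (a joint): Lid hinge on the back edge of the unlatched tub, rad: 0 closed, grows as the front rises. A springy seal holds it at 0.045 (front 9 mm up); 7 N at the front closes it. The tub is fixed, clear, with white lid, 200 mm deep, 240 wide, 160 high, latch in the middle of the side facing the robot; its like neighbour, not listed, is already latched, lever down.

How it is judged (in metres and radians):
On the way, in this order (a step that is already met when the one before it is completed fails the run):
1. the loop's cross bar hangs behind the keeper's nose (x of bail_bar in the frame of keeper between -0.006 and 0.01 m and z of bail_bar in the frame of keeper below 0.018 m), for 0.2 s.
2. the lever is pressed down with the bar still hooked (z of lever_tip in the frame of keeper below -0.088 m and x of bail_bar in the frame of keeper above -0.006 m), for 0.2 s.
At the end, for the whole second after the job is handed in: The cross bar sits in the keeper, behind its nose (bar within about 6 to 10 mm of the keeper's seat), the lever is down within about 10 degrees of its stop, and the lid is closed to less than 0.018 rad (about 3.5 mm at its front edge) and stays so by itself (all of step 2 and value of joint lid below 0.018 rad and x of bail_bar in the frame of keeper below 0.01 m and z of bail_bar in the frame of keeper between -0.01 and 0.008 m); the robot touches nothing.
It also fails if it takes over 38 s, if anything falls off the work surface, if the arm or the gripper's body presses on something with over 40 N, if the wrist force passes 120 N, or if a joint passes its speed limit or range.

## Working session

There is one attempt and no reset: what is moved stays moved. The work goes in short steps, Python scripts to look and compute and a tool call to move; the robot and the scene stay as the last step left them, time stands still between calls to the robot, and variables do not carry over. Pictures are saved under pics/ and viewed, at most 10 in all, crops included, and the job is handed in when it is done.

Besides the shell and the picture viewer there is one more tool, called after "Emit:" as name(argument=value, ...) on one line, values as JSON. jog_arm: Moves the arm, as the interface text tells. Its arguments: {"type":"object","properties":{"rows":{"type":"array"},"newtons":{"type":"number"}},"required":["rows"]}

```bash
mkdir -p pics; cat > h.py <<'E'
import numpy as np,cv2
from cell import manip
def snap(n,f):
    m=manip.camera_model(n);im,d=manip.camera(n);cv2.imwrite(f'pics/{f}.png',im);np.savez(f'pics/{f}.npz',im=im,d=d,K=m['K'],R=m['R'],t=m['t']);return im
def cloud(f):
    z=np.load(f'pics/{f}.npz');d=z['d'];v,u=np.mgrid[:400,:640];K=z['K']
    c=np.stack([(u-K[0,2])/K[0,0]*d,(v-K[1,2])/K[1,1]*d,d],-1)
    return (c-z['t'])@z['R'],d,z['im']
E
python3 - <<'E'
from h import *
a=snap('scene','s0');b=snap('top','t0')
for n in('scene','top'):
    m=manip.camera_model(n);print(n,m['K'][0][0],(-np.array(m['R']).T@m['t']).round(),np.array(m['R'])[2].round(2))
cv2.imwrite('pics/both.png',cv2.resize(np.vstack([a,b]),(480,600)))
print(manip.read_state())
E
```

```text
scene 372.1543358724914 [888. 415. 604.] [-0.43 -0.65 -0.62]
top 511.42621512669115 [ 422.  -18. 1088.] [ 0.21 -0.02 -0.98]
{'clock': 0.1, 'joints': array([ 1.12443042e+00,  3.00441381e-01,  1.52151088e+00, -1.58475485e-05,
        1.32067042e+00, -6.66045449e-02]), 'qd': array([-0.00175633, -0.00081747, -0.00132614, -0.00083023,  0.00223471,
       -0.00087283]), 'effort': array([-1.88293166e-04, -5.32648873e+01, -3.53279865e+01,  7.09624845e-02,
        2.36188306e-02, -1.20419284e-05]), 'eef_pos': array([203.79918068, 510.6143316 , 212.9323164 ]), 'eef_rot': array([-3.14056389e+00, -5.32371465e-05,  2.76183520e+00]), 'wrist_force': array([ 4.44886363e-04, -5.01843836e-01, -6.73556350e-02]), 'moment': array([0.00121967, 0.03389681, 0.00195122]), 'finger_force': 0.0, 'finger_gap': 94.07419700183206}
```

View pics/both.png

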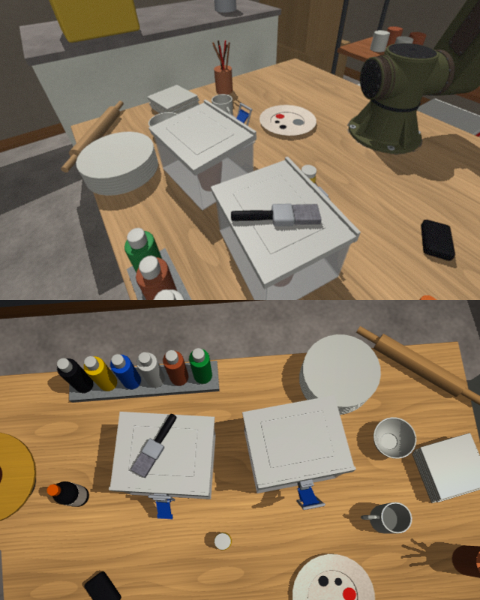

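The top view (x up, y left) shows two tubs, with blue levers near top-image pixels (219,277) and (413,260). I'll enlarge both.

```bash
python3 - <<'E'
from h import *
im=cv2.imread('pics/t0.png')
a=cv2.resize(im[235:305,180:260],None,fx=5,fy=5,interpolation=2);b=cv2.resize(im[235:305,370:450],None,fx=5,fy=5,interpolation=2)
c=cv2.resize(cv2.imread('pics/s0.png')[125:205,270:370],(500,400))
cv2.imwrite('pics/z.png',np.hstack([a,b]))
P,d,im=cloud('t0')
hsv=cv2.cvtColor(im,cv2.COLOR_BGR2HSV)
bl=(hsv[...,0]>105)&(hsv[...,0]<130)&(hsv[...,1]>150)&(hsv[...,2]>50)
for s in((180,260),(370,450)):
    m=bl.copy();m[:,:s[0]]=0;m[:,s[1]:]=0;m[:235]=0;m[305:]=0
    p=P[m];print(len(p),p.min(0).round(),p.max(0).round(),np.median(p,0).round())
# lid plane edges
for c0,c1,r0,r1 in((150,285,155,270),(325,470,140,255)):
    Q=P[r0:r1,c0:c1].reshape(-1,3);Q=Q[(Q[:,2]>145)&(Q[:,2]<185)]
    A=np.c_[Q[:,:2],np.ones(len(Q))];s=np.linalg.lstsq(A,Q[:,2],rcond=None)[0]
    r=cv2.minAreaRect(Q[:,:2].astype(np.float32));print(s,r,cv2.boxPoints(r).round())
E
```

```text
382 [422. -18.  54.] [ 522.  188. 1088.] [498. 166.  83.]
434 [ 422. -224.  113.] [ 524.  -18. 1088.] [ 497. -199.  137.]
[4.91653624e-03 1.05150627e-02 1.58415555e+02] ((625.2158813476562, 149.7263946533203), (241.0334014892578, 215.32327270507812), 82.38323974609375) [[503.  45.]
 [716.  16.]
 [748. 255.]
 [534. 283.]]
[-4.40051585e-02 -4.89946440e-03  1.92319342e+02] ((628.1642456054688, -186.1009979248047), (217.3169708251953, 240.88229370117188), 6.1786603927612305) [[ 507.  -78.]
 [ 533. -318.]
 [ 749. -294.]
 [ 723.  -55.]]
```

View pics/z.png

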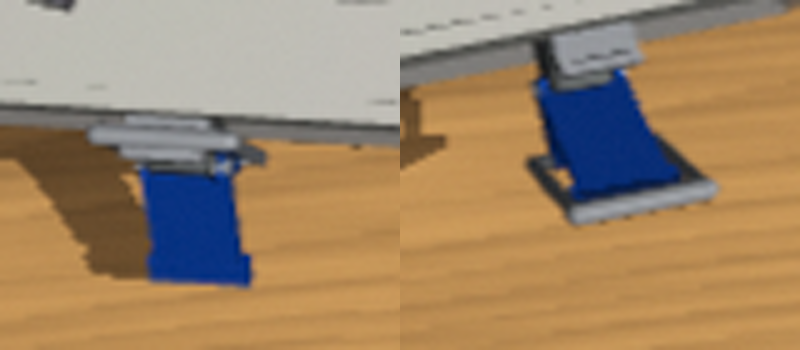

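Left tub is latched with its lever down. The right tub (y≈-190) is open: lever up, loop leaning out, keeper near top-image pixel (409,245), bar middle near (419,275). Next I'll measure them.

```bash
python3 - <<'E'
from h import *
P,d,im=cloud('t0')
z=np.load('pics/t0.npz');C=-z['R'].T@z['t']
def at(u,v,h): # ray at height h
    r=z['R'].T@np.linalg.solve(z['K'],[u,v,1]);return (C+r*(h-C[2])/r[2]).round(1)
print('bar ends', at(405,278,172),at(433,272.5,172),'keeper',at(402,246,170),at(417,243,170))
print('lever tip corners',at(405,274,157),at(426,271,157), 'top', at(398,252,115),at(414,250,115))
for u,v in((410,277),(419,275),(428,273),(409,243),(409,247),(412,249),(415,272),(405,255)): print(u,v,P[v,u].round())
E
```

```text
bar ends [ 467.9 -180.5  172. ] [ 473.3 -231.4  172. ] keeper [ 525.3 -182.3  170. ] [ 528.5 -209.9  170. ]
lever tip corners [ 475.7 -184.   157. ] [ 477.9 -222.6  157. ] top [ 520.7 -183.1  115. ] [ 522. -214.  115.]
410 277 [ 468. -188.  180.]
419 275 [ 470. -204.  182.]
428 273 [ 473. -221.  180.]
409 243 [ 531. -197.  160.]
409 247 [ 523. -196.  162.]
412 249 [ 524. -210.  115.]
415 272 [ 478. -203.  153.]
405 255 [ 513. -195.  122.]
```

Emit:
jog_arm(rows=[1.1,-3.5,0.6,0,0,-0.12,1,1.1,-3.5,0.6,0,0,-0.12,1,1.1,-3.5,0.6,0,0,-0.12,1,1.1,-3.5,0.6,0,0,-0.12,1,1.1,-3.5,0.6,0,0,-0.12,1,1.1,-3.5,0.6,0,0,-0.12,1,1.1,-3.5,0.6,0,0,-0.12,1,1.1,-3.5,0.6,0,0,-0.12,1,1.1,-3.5,0.6,0,0,-0.12,1,1.1,-3.5,0.6,0,0,-0.12,1,1.1,-3.5,0,0,0,-0.12,1,1.1,-3.5,0,0,0,-0.12,1,1.1,-3.5,0,0,0,-0.12,1,1.1,-3.5,0,0,0,-0.12,1,1.1,-3.5,0,0,0,-0.12,1,1.1,-3.5,0,0,0,-0.12,1,1.1,-3.5,0,0,0,-0.12,1,1.1,-3.5,0,0,0,-0.12,1,1.1,-3.5,0,0,0,-0.12,1,0,0,0,0,0,0,1], newtons=10)

```text
clock: 1.77
eef_pos: [413.5, -158.5, 272.6]
eef_rot: [-3.141, 0.001, 0.471]
wrist_force: [0.6, -0.5, -1.2]
finger_gap: 0.1
finger_force: 0.0
```

Emit:
jog_arm(rows=[0.5,-1.7,-1,0,0,-0.12,1,0.5,-1.7,-1,0,0,-0.12,1,0.5,-1.7,-1,0,0,-0.12,1,0,0,-1,0,0,0,1,0,0,0,0,0,0,1,0,0,0,0,0,0,1])

```text
clock: 2.27
eef_pos: [427.6, -204.4, 233.2]
eef_rot: [-3.141, 0.001, 0.125]
wrist_force: [0.1, 1.0, -0.3]
finger_gap: 0.5
finger_force: 0.0
```

```bash
python3 - <<'E'
from h import *
snap('wrist','w0');snap('scene','s1');b=snap('top','t1')
w=cv2.imread('pics/w0.png');s=cv2.imread('pics/s1.png')
cv2.imwrite('pics/w0s.png',w)
m=manip.camera_model('wrist');print(m['K'],(-np.array(m['R']).T@m['t']).round(),np.array(m['R']).round(2));print(manip.read_state()['eef_pos'],manip.read_state()['joints'].round(2))
E
```

```text
[[309.70691629   0.         318.74560729]
 [  0.         309.70691629 195.96757985]
 [  0.           0.           1.        ]] [ 507. -195.  406.] [[ 0.12 -0.99  0.  ]
 [-0.95 -0.12  0.27]
 [-0.27 -0.04 -0.96]]
[ 428.03791227 -204.608162    234.24229269] [-0.52  0.11  1.7   0.    1.33  0.92]
```

View pics/w0s.png

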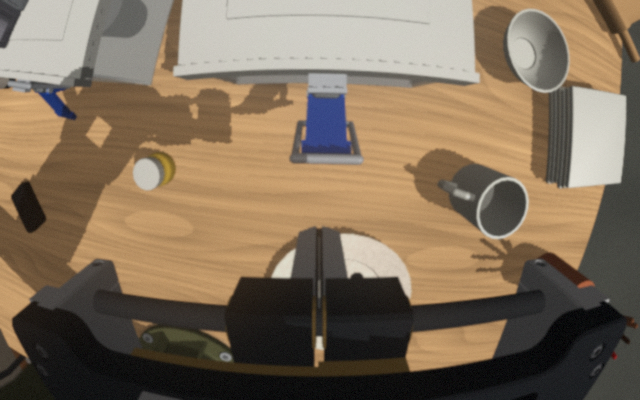

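The wrist view shows the bar running from (291,158) to (361,160), its middle near (326,159). The keeper is at (327,86), the lever between them, and the closed fingertips near (319,235).

```bash
python3 - <<'E'
from h import *
z=np.load('pics/w0.npz');K=z['K'];C=-z['R'].T@z['t']
def at(u,v,h):
    x=np.array([u-K[0,2],v-K[1,2]]);r=np.hypot(*x);th=r/K[0,0];c=np.r_[x/r*np.sin(th),np.cos(th)];w=z['R'].T@c
    return (C+w*(h-C[2])/w[2]).round(1)
print('bar',at(293,159,175),at(360,160,175),'keeper near edge',at(308,98,163),at(345,98,163),'keeper top',at(308,74,177),at(346,74,177),'tip',at(306,152,157),at(347,153,157),'finger',at(319,232,226))
E
```

```text
bar [ 468.3 -180.2  175. ] [ 474.  -230.3  175. ] keeper near edge [ 515.3 -185.4  163. ] [ 519.  -213.6  163. ] keeper top [ 532.4 -183.8  177. ] [ 536.1 -211.   177. ] tip [ 472.2 -188.8  157. ] [ 475.6 -221.7  157. ] finger [ 433.4 -204.2  226. ]
```

Emit:
jog_arm(rows=[0.4,-0.1,-2,0,0,-0.017,1,0.4,-0.1,-2,0,0,0,1,0.4,-0.1,-1.7,0,0,0,1,0,0,0,0,0,0,1,0.5,0.05,0,0,0,0,1,0.5,0.05,0,0,0,0,1,0.5,0.05,0,0,0,0,1,0.5,0.05,0,0,0,0,1,0.5,0.05,0,0,0,0,1,0.5,0.05,0,0,0,0,1,0.5,0.05,0,0,0,0,1,0,0,0,0,0,0,1])

```text
clock: 3.42
eef_pos: [475.7, -204.6, 176.4]
eef_rot: [-3.142, -0.0, 0.105]
wrist_force: [0.1, -0.6, -0.5]
finger_gap: 0.4
finger_force: 0.0
```

```bash
python3 - <<'E'
from h import *
a=snap('wrist','w1');b=snap('top','t1');s=snap('scene','s2')
cv2.imwrite('pics/w1s.png',np.hstack([cv2.resize(a[40:280,200:440],(400,400)),cv2.resize(b[220:300,370:450],(400,400))]))
print(manip.read_state()['eef_pos'])
E
```

```text
[ 474.82166233 -204.6657809   176.36147823]
```

View pics/w1s.png

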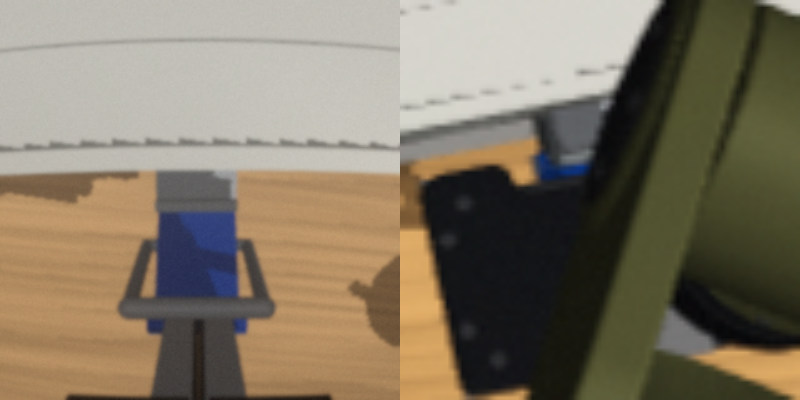

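In the left crop (wrist view) the fingers are pushing the bar, now at crop (197,308), centred over the lever. I'll keep pushing.

Emit:
jog_arm(rows=[0.5,0.05,0,0,0,0,1,0.5,0.05,0,0,0,0,1,0.5,0.05,0,0,0,0,1,0.5,0.05,0,0,0,0,1,0.3,0.03,0,0,0,0,1,0.3,0.03,0,0,0,0,1,0,0,0,0,0,0,1,0,0,0,0,0,0,1,0,0,0,0,0,0,1])

```text
clock: 4.32
eef_pos: [500.8, -202.1, 176.4]
eef_rot: [-3.142, 0.0, 0.105]
wrist_force: [-0.0, -0.1, 0.1]
finger_gap: 0.4
finger_force: 0.0
```

```bash
python3 - <<'E'
from h import *
a=snap('wrist','w2')
cv2.imwrite('pics/w2s.png',cv2.resize(a[40:280,200:440],(480,480)))
print(manip.read_state()['eef_pos'])
E
```

```text
[ 500.77305206 -202.13171006  176.46263042]
```

View pics/w2s.png

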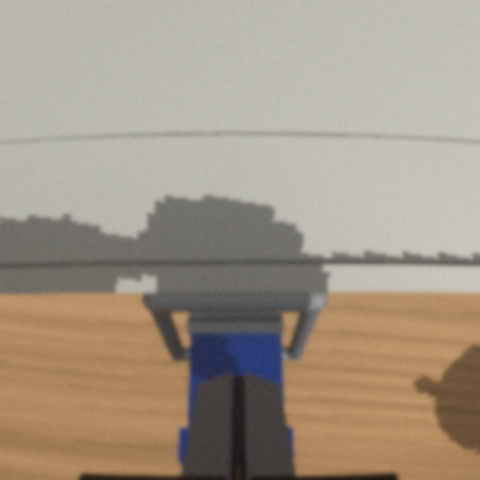

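The bar (crop (235,302)) has fallen over the nose and lies against the lid lip. Next I'll work out the arc for pressing the lever.

```bash
python3 - <<'E'
from h import *
k=np.array([531.5,-199.]);a=0.106;ex=np.array([np.cos(a),np.sin(a)])
prev=manip.read_state()['eef_pos']
for th in(136,145,155,165,175,185,195,205,215,225,230,235,238):
    t=np.radians(th);tau=np.radians(np.clip((th-170)/60*42,0,42))
    u=np.r_[np.cos(t),np.sin(t)];n=np.r_[np.sin(t),-np.cos(t)];p=np.r_[np.cos(tau),np.sin(tau)];f=np.r_[np.sin(tau),-np.cos(tau)]
    tip=np.r_[-8,110]+52*u+(2.5+8*abs(p@n))*n; tcp=tip-8*f
    w=np.r_[k+ex*tcp[0],tcp[1]];print(th,round(np.degrees(tau)),round(tau,3),w.round(),((w-prev)/10).round(2));prev=w
print('axis y tub',-np.sin(a),np.cos(a))
E
```

```text
136 0 0.0 [ 492. -203.  160.] [-0.89 -0.11 -1.65]
145 0 0.0 [ 485. -204.  154.] [-0.67 -0.07 -0.63]
155 0 0.0 [ 479. -205.  145.] [-0.61 -0.06 -0.83]
165 0 0.0 [ 475. -205.  136.] [-0.44 -0.05 -0.94]
175 4 0.061 [ 472. -205.  126.] [-0.29 -0.03 -0.97]
185 10 0.183 [ 470. -206.  117.] [-0.16 -0.02 -0.96]
195 18 0.305 [ 470. -205.  107.] [ 0.02  0.   -0.97]
205 24 0.428 [ 472. -205.   98.] [ 0.18  0.02 -0.93]
215 32 0.55 [ 475. -205.   89.] [ 0.3   0.03 -0.82]
225 38 0.672 [ 480. -205.   82.] [ 0.43  0.05 -0.75]
230 42 0.733 [ 482. -204.   78.] [ 0.26  0.03 -0.35]
235 42 0.733 [ 485. -204.   76.] [ 0.28  0.03 -0.26]
238 42 0.733 [ 487. -204.   74.] [ 0.18  0.02 -0.15]
axis y tub -0.10580160882230219 0.9943872583508965
```

Emit:
jog_arm(rows=[-0.9,-0.1,0,0,0,0,1,-0.7,-0.1,0,0,0,0,1,0,0,-0.8,0,0,0,1,0,0,-0.7,0,0,0,1,0,0,-0.7,0,0,0,1,-0.3,0,-0.4,0,0,0,1,-0.3,0,-0.4,0,0,0,1,-0.2,0,-0.5,0,0,0,1,-0.2,0,-0.5,0,0,0,1,-0.15,0,-0.5,0.003,-0.03,0,1,-0.15,0,-0.5,0.003,-0.03,0,1,0,0,0,0,0,0,1])

```text
clock: 5.37
eef_pos: [471.0, -203.9, 125.4]
eef_rot: [-3.141, -0.06, 0.104]
wrist_force: [-0.8, 0.4, 0.2]
finger_gap: 0.5
finger_force: 0.0
```

```bash
python3 - <<'E'
from h import *
a=snap('wrist','w3')
cv2.imwrite('pics/w3s.png',cv2.resize(a[40:280,200:440],(480,480)))
s=manip.read_state();print(s['eef_pos'],s['joints'].round(2))
E
```

```text
[ 471.22022529 -204.03787993  126.0174429 ] [-0.5   0.28  1.76  0.04  1.05  0.95]
```

View pics/w3s.png

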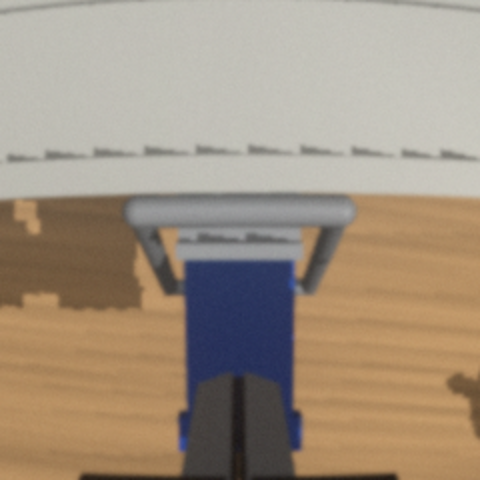

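The bar (crop (240,210)) is still behind the nose, and the lever is roughly level under the fingers. I'll continue down the arc, tilting the tool.

Emit:
jog_arm(rows=[-0.1,0,-0.5,0.006,-0.06,0,1,-0.1,0,-0.5,0.006,-0.06,0,1,0,0,-0.5,0.006,-0.06,0,1,0,0,-0.5,0.006,-0.06,0,1,0.1,0,-0.5,0.006,-0.06,0,1,0.1,0,-0.5,0.006,-0.06,0,1,0.15,0,-0.4,0.006,-0.06,0,1,0.15,0,-0.4,0.006,-0.06,0,1,0,0,0,0,0,0,1])

```text
clock: 6.17
eef_pos: [474.1, -203.6, 87.3]
eef_rot: [3.141, -0.544, 0.104]
wrist_force: [-0.7, -0.4, 0.7]
finger_gap: 0.8
finger_force: 0.0
```

Emit:
jog_arm(rows=[0.25,0.02,-0.4,0.006,-0.06,0,1,0.25,0.02,-0.35,0.006,-0.06,0,1,0.25,0.02,-0.35,0.006,-0.06,0,1,0.2,0.02,-0.2,0,0,0,1,0.2,0.02,-0.2,0,0,0,1,0,0,0,0,0,0,1])

```text
clock: 6.67
eef_pos: [486.1, -202.9, 74.7]
eef_rot: [3.139, -0.721, 0.107]
wrist_force: [-51.7, 1.9, 44.4]
finger_gap: 0.6
finger_force: 33.0
```

```bash
python3 - <<'E'
from h import *
a=snap('wrist','w4');s=snap('scene','s4');t=snap('top','t4')
cv2.imwrite('pics/w4s.png',np.hstack([cv2.resize(a[40:280,200:440],(400,400)),cv2.resize(t[220:300,370:450],(400,400))]))
print(manip.read_state()['eef_pos'])
E
```

```text
[ 485.92316342 -202.91275025   74.80561291]
```

View pics/w4s.png

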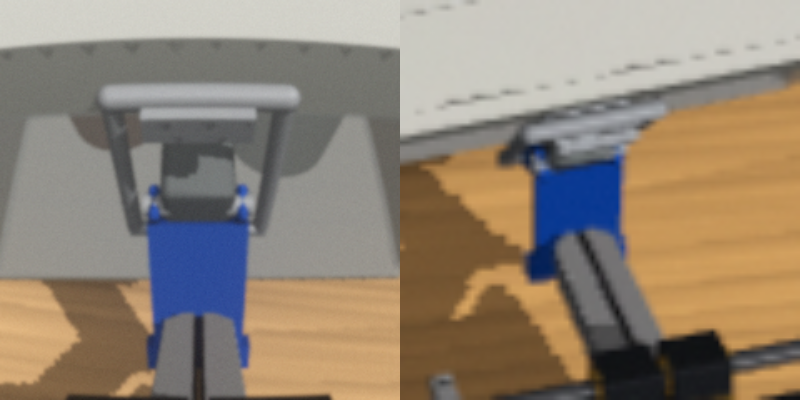

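The bar is seated in the keeper and the lever is against its stop (about 68 N). I'll back off along the tool axis.

Emit:
jog_arm(rows=[-0.6,0,0.5,0,0,0,1,-1.5,0,1.5,0,0,0,1,-2,-0.2,2.3,0,0,0,1,-2,-0.2,2.3,0,0,0,1,-2,-0.2,2.3,0,0,0,1,-2,-0.2,2.3,0,0,0,1,-1,0,2,0,0.1,0,1,-1,0,2,0,0.1,0,1,0,0,0,0,0.1,0,1,0,0,0,0,0.1,0,1,0,0,0,0,0,0,1])

```text
clock: 7.73
eef_pos: [367.0, -212.6, 225.5]
eef_rot: [-3.108, -0.326, 0.083]
wrist_force: [-0.0, 0.4, -0.5]
finger_gap: 0.3
finger_force: 0.0
```

```bash
python3 - <<'E'
from h import *
a=snap('wrist','w5');t=snap('top','t5')
cv2.imwrite('pics/w5s.png',np.hstack([cv2.resize(a[40:280,200:440],(400,400)),cv2.resize(t[220:300,370:450],(400,400))]))
P,d,im=cloud('t5')
hsv=cv2.cvtColor(im,cv2.COLOR_BGR2HSV);m=(hsv[...,0]>105)&(hsv[...,0]<130)&(hsv[...,1]>150)&(hsv[...,2]>50)
m[:,:370]=0;m[:,450:]=0;m[:235]=0;m[305:]=0
p=P[m&(d>0)];print(len(p),p.min(0),p.max(0))
Q=P[150:235,340:440].reshape(-1,3);Q=Q[(Q[:,2]>145)&(Q[:,2]<185)]
print(np.linalg.lstsq(np.c_[Q[:,:2],np.ones(len(Q))],Q[:,2],rcond=None)[0],manip.read_state()['eef_pos'],manip.read_state()['wrist_force'])
E
```

```text
379 [ 480.13727302 -220.95747123   53.4831373 ] [ 526.72200156 -180.05198259  118.67740457]
[-3.37418273e-03 -5.21157016e-03  1.63121527e+02] [ 366.63213545 -211.04863255  223.54043499] [-0.16475243 -0.32581284 -0.15533128]
```

View pics/w5s.png

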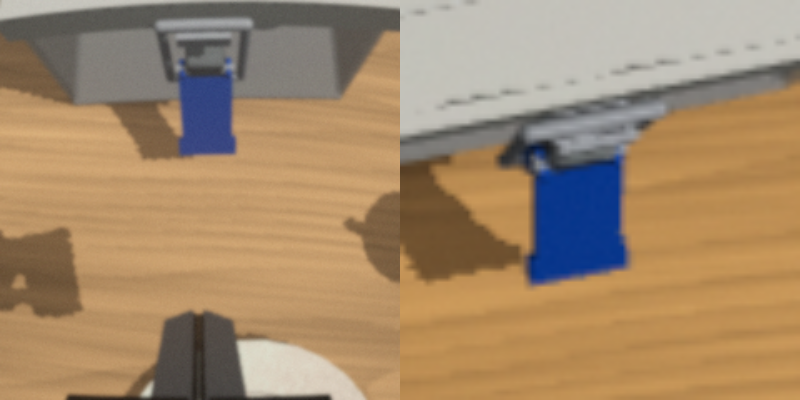

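The bar is hooked, the lever tip is at 53 mm (fully down), the lid is flat and the gripper is clear. Handing in.

```bash
python3 -c "
from cell import manip
print(manip.sign_off())"
```

```text
the job is handed in; nothing more can be done
None
```

The open tub (the one to the robot's right) is latched and the job is handed in at about 8 s: bar seated behind the keeper's nose, lever on its stop (tip about 53 mm up), lid flat and arm clear; hand-in gave no verdict.

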